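Lock a cleaner bottle into its bench holder and take off its safety cap

ROBOT

A 7-joint arm with a two-finger parallel gripper is mounted at the origin on a cart in front of the work surface, level with it; the furniture and walls round the work are solid. World frame = base frame: x ahead of the robot, y to its left, z up, the work surface at z = 0. Lengths are in m, angles in rad, forces in N, time in s.
With the tool pointing down it reaches from about 0.35 to 0.9 m from the base axis. Payload 7.2 kg.
Tool frame: the origin (TCP) lies on the front face of the gripper's body, between the roots of the fingers; the fingertips stand 73 mm ahead of it and the grasp point (between the pads) lies 54 mm ahead of it; z points along the fingers, y is the line along which they close (so a half turn about z gives the same grasp; the last joint's range is limited). The gripper opens to 85 mm and grips with 20 to 120 N. Pads are 22 mm wide; open, the fingers measure 114 mm over their backs; the gripper's body (76 mm by 85 mm) begins 54 mm behind the grasp point. The pads swing forward as they close: fully open they stand 13 mm farther back than shut.
Start: joints at [1.232, 0.411, -0.013, 1.596, 0.006, 1.134, -0.082], TCP at [0.167, -0.602, 0.304] pointing down, gripper open.
Joint ranges: [-2.95, 2.95], [-0.29, 1.99], [-1.47, 1.44], [0.14, 2.54], [-1.03, 4.17], [0.13, 1.85], [-2.86, 2.86]. Speed limits (rad/s): [2.39, 2.39, 3.01, 3.01, 3.14, 3.14, 3.14].

INTERFACE

Orientations are given as a unit quaternion [w, x, y, z].
In Python, from station import robot gives the robot as it stands.
- The arm moves only by the shell command python3 -m jog 'ROWS'. ROWS is JSON, a list that holds one entry, the list of rows, each a list of 5 numbers: the closure, from -1 (fully open) to 1 (shut), so that 0 is half open, then the shift along the tool's x, y, z in mm, then the turn about the tool's z in rad. A call has exactly 10 rows; each row is the pose to reach, as a shift and turn from the pose commanded when the call began, along the tool's axes at that moment; what a row does not reach only later rows make up. A row lasts 1/8 s, in which the tool goes at most 62.5 mm and 10.7 degrees, less where a joint would pass 70% of its speed; a pose out of reach is approached as far as the arm can. A call with a gripper value outside its range is refused whole. The fingers move at their own pace and stop on an object; the grip force is fixed at half the most. Time passes only in rows, so rows that repeat a pose let the fingers close, or fill a call up. It gives the time, the measured TCP pose, the force and the opening at its end, in the units of the state.
- robot.sense(): the state, without advancing time (a new reading comes with each control period).
- robot.read_camera(name): name is "side" or "top"; returns a dict with "pixels" (384x512x3 uint8, red, green, blue), "depth" (384x512 float32, m along the optical axis (not along the pixel's ray), 0 where there is no reading), "fov_y" (degrees; the focal length in pixels is half the picture's height over the tangent of half this angle, whatever the lens; pixels are square), "cx", "cy" (the principal point, pixels), "camera_from_world" (4x4, takes a point from world to camera coordinates). Camera axes: x right, y down, z forward; pixel columns grow to the right and rows downward; lengths in m; the calibration is good to about 2 mm. A picture is of the moment at which its call begins.
- robot.job_done(): hands the job in, once; it reports no verdict.
Trained networks look in a picture, given as the dict that the camera call returned (one of the last four; its "shot" number tells which), for a name from the list of things; names that differ only in an ending like _2 or _b are one class to them, and where a whole thing is asked for, a point or a joint stands for the part that bears it (a point fixed in the world has none). Each returns a list of dicts, best first, with "score" (0 to 1); they miss things now and then, are a little off and sometimes report something else, mostly with a low value. They report only what shows in the picture. A call takes as long as a camera call. They do not tell look-alikes from the thing itself.
- robot.look_for(query, picture): "position" ([column, row] in pixels, amid what is visible of it).
The state is a dict: "time": time; "joint_positions": joint angles; "joint_velocities": joint speeds; "effort": joint torques, N m; "position": TCP position; "eef_rot": TCP orientation; "wrist_force": force on the tool from outside, world axes, zero at the start; "wrist_torque": the same for the moment, N m; "finger_gap": finger opening in m.
Only numpy, scipy, OpenCV 4.12 (cv2) and the standard library are available. Lean on these libraries where they do the work, as an engineer would, in place of code of your own. Each camera call takes 0.05 s, during which the arm holds its last target. There are 200 camera calls.

TASK

Press the yellow keeper of the bottle holder down over the bottle until the catch snaps and holds it shut, so that the bottle cannot come up with the cap. Then push the red safety cap down, keep it down while you turn it anticlockwise, and lift it off; finish with the cap still gripped, level and held still about 5 cm straight above the open mouth so that any drips fall back in; do not put it down or let go. The bottle stays down in its holder, and the other things on the bench stay where they are.

Things in the scene. Friction and masses are not known exactly. Their poses are not given: they have to be found in the camera images.
- holder: Steel bottle holder bolted to the bench, does not move. Dark base 182 x 124 x 6 mm, grey square pocket (walls 40 mm high) for the bottle, back plate (+x side) with the keeper's hinge, front post (-x side) with a spring roller catch, top at z = 113 mm. Origin on the bench under the pocket's centre; x from front post to hinge, z up. Pocket floor at z = 6 mm.
- keeper (a joint): Hinge of the yellow keeper: flat frame 84 mm wide, 5 mm thick; its 66 mm window drops round the cap, its sides onto the bottle's shoulders. 0 = down, held by the catch; positive = front end raised (0.5 to 1.0 rad at the start; a stiff hinge keeps it there). At about 0.08 rad its tongue meets the catch; about 8 N down on the tab snaps it to 0. Over 0.05 = not caught.
- keeper_hinge (a point): Middle of the keeper's hinge axis, at (53, 0, 122) mm in the holder's frame. The axis runs along the holder's y.
- keeper_tab (a point): Middle of the upper face of the keeper's ribbed thumb tab (36 mm wide, 30 mm long), the place to press. Moves with the keeper, 128 mm from the hinge axis; x towards the hinge, z out of the upper face. Shut, it is at (-75, 0, 124) mm in the holder's frame; the cap's side is then 46 mm away and the cap's top 54 mm higher.
- bottle: White square cleaner bottle, blue label, 78 x 78 mm, flat shoulders 112 mm above its foot, 0.3 to 0.65 kg. Stands loose in the holder's pocket (2 mm play), which stops it turning; its axes lie along the holder's. Origin: centre of its underside, z up. The neck, 38 mm across, carries three lugs for the cap.
- bottle_mouth (a point): Centre of the bottle's mouth at the top of the neck, 150 mm above its foot.
- cap: Red ribbed push-and-turn cap, 58 mm across, 42 mm high, 40 g; white arrows on top show the way to open. Origin: centre of its lower rim, z up; as found 136 mm above the bench, 12 mm over the shut keeper, x axis along the bottle's x. Locked by three teeth until pushed down: see cap_liner. Kept down and turned anticlockwise from above, it can be lifted after 0.65 to 1.45 rad (1.0 best; stop at 1.5).
- cap_grip (a point): On the cap's axis, 30 mm above its lower rim and 12 mm below its top; 166 mm above the bench as found. A good height for the middle of the finger pads, from above.
- cap_liner (a joint): How far the cap's sprung liner is pressed in: 0 with the cap off, 0.002 m as found, 0.005 (cap pushed down 3 mm, about 8 N) when the cap just clears its safety teeth, 0.008 (6 mm, about 11 N) when it stands hard on the bottle.
- tape_measure: Yellow and black tape measure, standing, 36 x 81 x 71 mm. Bystander. Origin: centre of its underside.
- pipe_elbow_b: Cream pipe elbow, 64 x 64 x 33 mm. Bystander. Origin: centre of its underside.
- hex_keys: Set of hex keys in a red clip, 60 x 112 x 9 mm. Bystander. Origin: centre of its underside.
- chisel: Grey steel cold chisel lying flat, 173 mm long. Bystander. Origin: centre of its underside.
- screwdriver_1: Green-handled screwdriver, 185 mm long. Bystander. Origin: centre of its underside.
Not all that is in view belongs to the job. There is more than one size of the cap; the one meant has the size given above.

How it is judged:
By the outcome, as a careful person would: the job done as asked, in the order asked, and still so for the second after the job is handed in, while the arm keeps its last pose, push and grip.
It also fails if it takes over 51 s, if anything falls off the work surface, if the arm or the gripper's body presses on something with over 40 N, if the wrist force passes 120 N, or if a joint passes its speed limit or range.

## Working session

There is one attempt and no reset: what is moved stays moved. The work goes in short steps, Python scripts to look and compute and a shell command to move; the robot and the scene stay as the last step left them, time stands still between calls to the robot, and variables do not carry over. Pictures are saved under pics/ and viewed, on a budget of 10 in all, crops included, one or two more only if the job needs it, and the job is handed in when it is done.

```bash
mkdir -p pics; ls
cat > h.py <<'E'
import numpy as np,cv2
from station import robot
def cam(n):
    return robot.read_camera(n)
def K(p):
    f=p["pixels"].shape[0]/2/np.tan(np.radians(p["fov_y"])/2); return f,p["cx"],p["cy"]
def world(p,uv,win=2):
    u,v=int(round(uv[0])),int(round(uv[1])); d=p["depth"][max(0,v-win):v+win+1,max(0,u-win):u+win+1]; d=d[d>0]
    if not len(d): return None
    z=np.median(d); f,cx,cy=K(p)
    return (np.linalg.inv(p["camera_from_world"])@[(uv[0]-cx)/f*z,(uv[1]-cy)/f*z,z,1])[:3]
def cloud(p):
    f,cx,cy=K(p); v,u=np.mgrid[:384,:512]; z=p["depth"]
    P=np.stack([(u-cx)/f*z,(v-cy)/f*z,z,np.ones_like(z)],-1)@np.linalg.inv(p["camera_from_world"]).T
    P=P[...,:3]; P[z<=0]=np.nan; return P
def proj(p,X):
    c=p["camera_from_world"]@np.append(X,1); f,cx,cy=K(p); return c[:2]/c[2]*f+[cx,cy]
def save(p,name,crop=None,s=1.5):
    im=p["pixels"][...,::-1]
    if crop: a,b,c,d=crop; im=im[b:d,a:c]
    cv2.imwrite("pics/"+name,cv2.resize(im,None,fx=s,fy=s,interpolation=cv2.INTER_CUBIC))
E
python3 - <<'E'
from h import *
ps={n:cam(n) for n in("top","side")}
im=np.hstack([ps[n]["pixels"] for n in ps])[...,::-1]
cv2.imwrite("pics/a.png",cv2.resize(np.vstack([ps["top"]["pixels"],ps["side"]["pixels"]])[...,::-1],(800*512//512*3//4,600*3//4*2) if 0 else (400,600)))
for n in ps: save(ps[n],n+"1.png")
for n in ps:
  print(n,ps[n]["fov_y"],np.linalg.inv(ps[n]["camera_from_world"])[:3,3].round(2))
  for q in["cap","keeper","keeper_tab","holder","bottle"]:
    for r in robot.look_for(q,ps[n])[:3]:
      w=world(ps[n],r["position"]); print(q,round(r["score"],2),np.round(r["position"]),None if w is None else w.round(3))
s=robot.sense(); print(s["position"],s["eef_rot"],s["finger_gap"],s["time"])
E
```

```text
pics
top 57.05847323875792 [0.36 0.01 1.23]
cap 0.83 [324. 182.] [ 0.574 -0.211  0.052]
cap 0.75 [274. 173.] [ 0.576 -0.034  0.177]
cap 0.56 [231. 182.] [0.571 0.106 0.03 ]
keeper 0.79 [276. 177.] [ 0.56  -0.04   0.202]
keeper 0.66 [380. 188.] [ 0.564 -0.412  0.017]
keeper_tab 0.66 [278. 178.] [ 0.555 -0.046  0.207]
holder 0.7 [272. 192.] [ 0.533 -0.035  0.065]
holder 0.56 [169. 210.] [0.464 0.307 0.068]
bottle 0.68 [277. 177.] [ 0.56  -0.044  0.203]
bottle 0.59 [269. 186.] [ 0.545 -0.023  0.119]
side 50.26330006023837 [ 0.28 -0.81  0.89]
cap 0.92 [268. 198.] [ 0.563 -0.063  0.173]
cap 0.89 [290. 273.] [ 0.564 -0.222  0.055]
cap 0.64 [248. 200.] [0.558 0.102 0.031]
keeper 0.55 [260. 190.] [ 0.545 -0.054  0.199]
holder 0.84 [259. 239.] [ 0.537 -0.065  0.029]
holder 0.69 [268. 218.] [ 0.557 -0.077  0.118]
bottle 0.55 [266. 216.] [ 0.554 -0.071  0.119]
[ 0.16718625 -0.60221808  0.30390525] [2.15714741e-05 9.90844922e-01 1.35004958e-01 2.33235067e-05] 0.08529419577553841 0.6
```

View pics/top1.png

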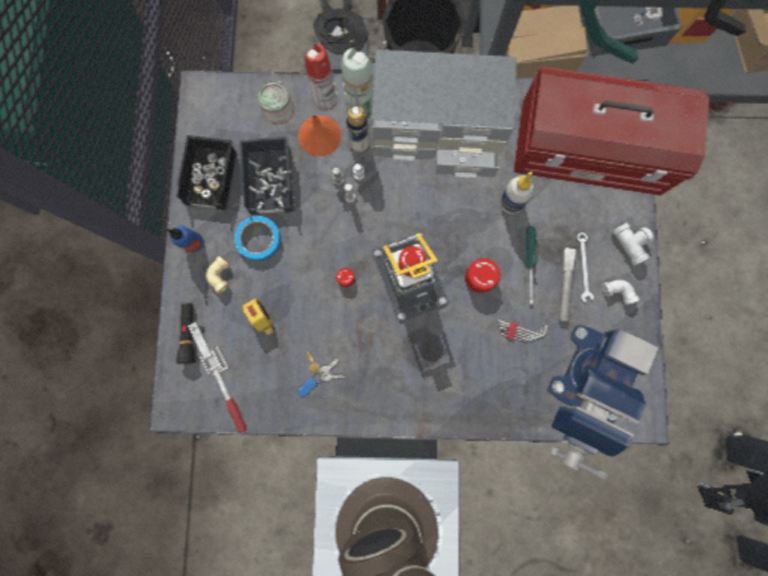

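View pics/side1.png

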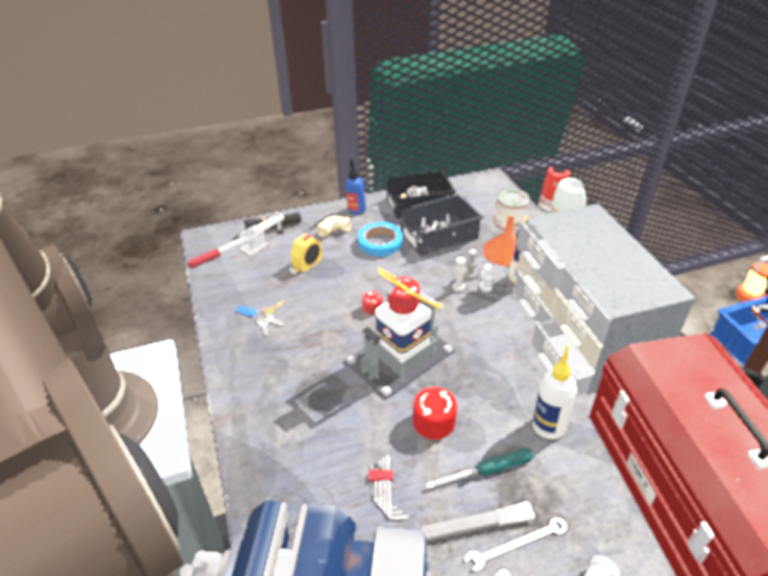

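The cap is at about (410,260) in the top image. The base is turned by about 15°, and the raised tab faces the robot. Two look-alike red caps stand on the bench, one larger and one smaller. Next I'll fit the geometry.

```bash
cat > fit.py <<'E'
from h import *
A=[]
for n in("top","side"):
    p=cam(n); P=cloud(p); rgb=p["pixels"].astype(int); R,G,B=[rgb[...,i] for i in range(3)]
    near=np.hypot(P[...,0]-.55,P[...,1]+.04)<.14
    yel=near&(R>150)&(G>110)&(B<90)&(P[...,2]>.09)
    red=near&(R>130)&(G<70)&(B<70)&(P[...,2]>.13)
    top=red&(P[...,2]>.172)&(P[...,2]<.185)
    base=near&(P[...,2]>.001)&(P[...,2]<.012)&(R<90)
    print(n,"yellow",yel.sum(),"red",red.sum(),"captop mean",np.nanmean(P[top],0).round(4),top.sum(),"red ext",np.nanmin(P[red],0).round(3),np.nanmax(P[red],0).round(3))
    Y=P[yel]; c=np.median(Y,0); k=np.linalg.norm(Y-c,axis=1)<.1; Y=Y[k]; 
    for _ in range(3):
        c=Y.mean(0); _,s,vt=np.linalg.svd(Y-c); nrm=vt[2]*np.sign(vt[2][2]); Y=Y[abs((Y-c)@nrm)<.006]
    d=-nrm[:2]/np.linalg.norm(nrm[:2])  
    print(" plane n",nrm.round(3),"tilt",np.arccos(nrm[2]).round(3),"dir of n horiz yaw",np.arctan2(nrm[1],nrm[0]).round(3),"c",c.round(4),"zrange",Y[:,2].min().round(3),Y[:,2].max().round(3),len(Y))
    bp=P[base][:,:2].astype(np.float32)
    print(" base",len(bp),cv2.minAreaRect(bp))
    A.append(Y)
E
python3 fit.py
python3 - <<'E'
from h import *
p=cam("top"); save(p,"topc.png",(235,145,310,220),8)
p=cam("side"); save(p,"sidec.png",(215,165,315,275),5)
E
```

```text
top yellow 153 red 87 captop mean [ 0.5833 -0.035   0.1774] 83 red ext [ 0.561 -0.063  0.161] [ 0.605 -0.012  0.184]
 plane n [0.676 0.273 0.684] tilt 0.817 dir of n horiz yaw 0.383 c [ 0.5658 -0.0427  0.1957] zrange 0.137 0.228 134
 base 649 ((0.5385003685951233, -0.04598283767700195), (0.24067585170269012, 0.20046894252300262), 53.31448745727539)
side yellow 8 red 120 captop mean [ 0.555  -0.0591  0.1723] 2 red ext [ 0.545 -0.07   0.141] [ 0.59  -0.047  0.172]
 plane n [0.669 0.36  0.65 ] tilt 0.863 dir of n horiz yaw 0.493 c [ 0.5805 -0.0589  0.1736] zrange 0.146 0.188 8
 base 45 ((0.515925943851471, -0.09164862334728241), (0.026034753769636154, 0.02508826181292534), 38.80085372924805)
```

View pics/topc.png

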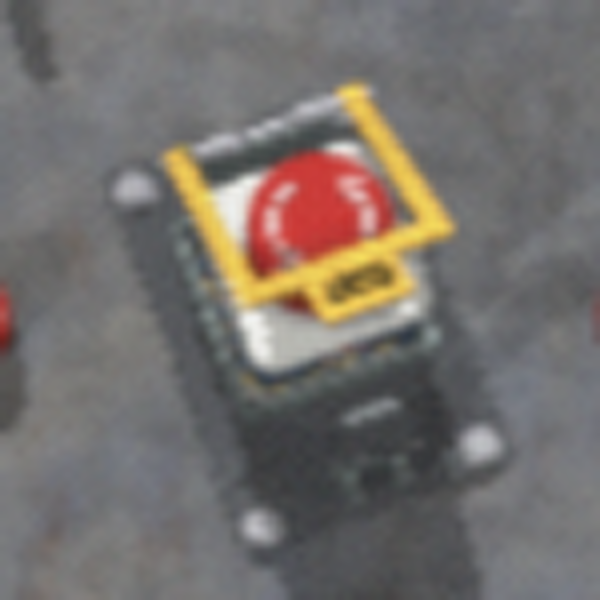

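View pics/sidec.png

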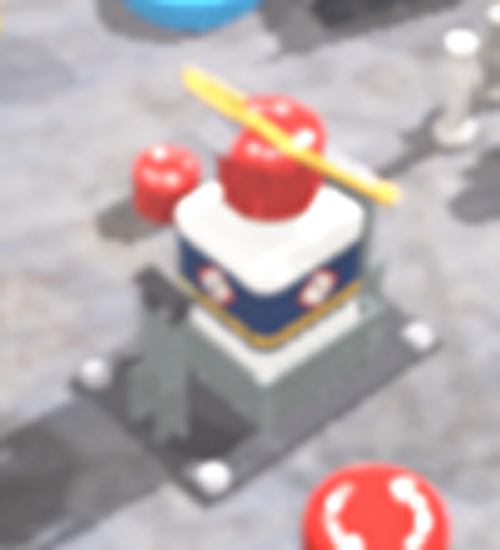

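```bash
cat > g.py <<'E'
from h import *
from scipy.spatial.transform import Rotation as Ro
H=np.array([.577,-.035]); YAW=.362
def loc(x,y=0,z=0,H=H,YAW=YAW):
    c,s=np.cos(YAW),np.sin(YAW); return np.array([H[0]+c*x-s*y,H[1]+s*x+c*y,z])
def tab(a): return loc(.053-.128*np.cos(a)+.002*np.sin(a),0,.122+.128*np.sin(a)+.002*np.cos(a))
def toolyaw(s):
    q=s["eef_rot"]; m=Ro.from_quat([q[1],q[2],q[3],q[0]]).as_matrix(); return m,np.arctan2(m[1,0],m[0,0])
def delta(T,yaw=None):
    s=robot.sense(); m,y=toolyaw(s); d=m.T@(np.array(T)-s["position"])*1000
    return d.round(1),None if yaw is None else round(-(yaw-y),3)
def st():
    s=robot.sense(); print("t",s["time"],"p",s["position"].round(4) if hasattr(s["position"],"round") else s["position"],"yaw",round(toolyaw(s)[1],3),"F",np.round(s["wrist_force"],1),"gap",round(s["finger_gap"],4),"q7",round(s["joint_positions"][6],2)); return s
E
python3 - <<'E'
from g import *
s=st(); p=cam("top")
print("hinge px",proj(p,loc(.053,0,.122)),"want 268.4 160.4")
for n,u in(("BL",(262,525)),("BR",(480,443)),("TL",(133,188))):
    uv=(235+u[0]/8-.5,145+u[1]/8-.5); f,cx,cy=K(p); M=np.linalg.inv(p["camera_from_world"]); r=M[:3,:3]@[(uv[0]-cx)/f,(uv[1]-cy)/f,1]; o=M[:3,3]; X=o+r*(.01-o[2])/r[2]; d=X[:2]-H
    c,sn=np.cos(YAW),np.sin(YAW); print(n,X.round(3),"local",(c*d[0]+sn*d[1]).round(3),(-sn*d[0]+c*d[1]).round(3))
for a in(.82,.7,.6): print(a,tab(a).round(3),proj(p,tab(a)).round(1))
T=tab(.82)+[.006,.002,.073+.04]; print(delta(T,YAW))
E
```

```text
t 0.8 p [ 0.1672 -0.6022  0.3039] yaw 0.271 F [ 0.1 -0.1  0.3] gap 0.0858 q7 -0.08
hinge px [267.43773384 160.9804536 ] want 268.4 160.4
BL [ 0.478 -0.022  0.01 ] local -0.088 0.048
BR [ 0.516 -0.116  0.01 ] local -0.085 -0.054
TL [0.627 0.038 0.01 ] local 0.072 0.051
0.82 [ 0.546 -0.047  0.217] [278.3 180.4]
0.7 [ 0.536 -0.05   0.206] [279.3 184.4]
0.6 [ 0.529 -0.053  0.196] [280.  187.4]
(array([ 520.2, -434.3,  -26.1]), np.float64(-0.091))
```

```bash
sed -i 's/H=np.array(\[.577,-.035\])/H=np.array([.578,-.038])/' g.py
python3 -m jog '[[[1,0,0,-60,0],[1,20,-15,-90,-0.02],[1,65,-54,-90,-0.05],[1,110,-92,-90,-0.09],[1,155,-130,-90,-0.09],[1,200,-167,-90,-0.09],[1,245,-205,-90,-0.09],[1,290,-242,-90,-0.09],[1,335,-280,-90,-0.09],[1,380,-318,-90,-0.09]]]'
python3 -c "
from g import *
st();T=tab(.82)+[.006,.002,.073+.04]; print(delta(T,YAW))"
```

```text
time: 2.1
position: [0.449, -0.1925, 0.3943]
eef_rot: [0.0, 0.984, 0.179, 0.0]
wrist_force: [0.5, -1.0, 0.3]
finger_gap: 0.0001
t 2.1 p [ 0.449  -0.1925  0.3943] yaw 0.361 F [ 0.5 -1.   0.3] gap 0.0001 q7 -0.95
(array([148.6, -98.8,  64.3]), np.float64(-0.001))
```

```bash
python3 -m jog '[[[1,40,-27,0,0],[1,85,-57,0,0],[1,125,-83,10,0],[1,149,-99,30,0],[1,149,-99,50,0],[1,149,-99,64,0],[1,149,-99,64,0],[1,149,-99,64,0],[1,149,-99,64,0],[1,149,-99,64,0]]]'
python3 - <<'E'
from g import *
st();T=tab(.82)+[.006,.002,.073]; print(delta(T,YAW))
a=cam("top"); b=cam("side")
im=[cv2.resize(x["pixels"][v:v+100,u:u+100],(400,400),interpolation=3) for x,u,v in((a,225,135),(b,205,150))]
cv2.imwrite("pics/c2.png",np.hstack(im)[...,::-1])
E
```

```text
time: 3.35
position: [0.5528, -0.0491, 0.3305]
eef_rot: [0.0, 0.984, 0.179, 0.0]
wrist_force: [0.8, -0.8, 0.6]
finger_gap: 0.0004
t 3.35 p [ 0.5528 -0.0491  0.3305] yaw 0.36 F [ 0.8 -0.8  0.6] gap 0.0004 q7 -1.35
(array([ 0.9, -1.2, 40.5]), np.float64(-0.002))
```

View pics/c2.png

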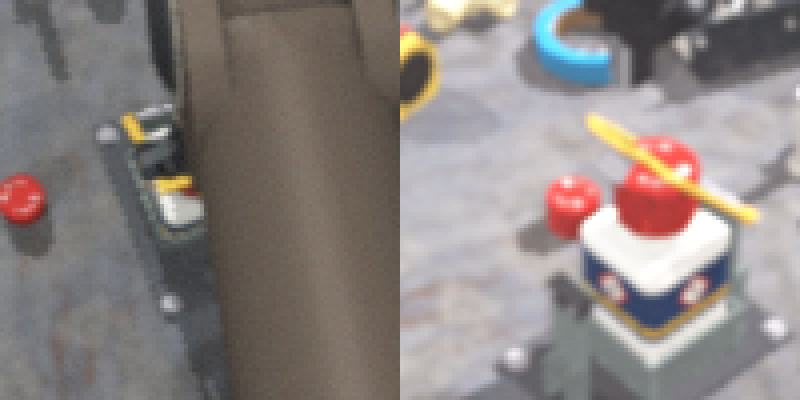

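```bash
python3 -m jog '[[[1,1,-1,20,0],[1,1,-1,36,0],[1,-7,-1,48,0],[1,-14,-1,56,0],[1,-22,-1,68,0],[1,-29,-1,78,0],[1,-35,-1,90,0],[1,-40,-1,100,0],[1,-43,-1,107,0],[1,-43,-1,107,0]]]'
python3 - <<'E'
from g import *
st();T=tab(0)+[0,0,.073]; print(delta(T,YAW))
b=cam("side");save(b,"c3.png",(205,130,335,260),4)
E
```

```text
time: 4.7
position: [0.5117, -0.0633, 0.2223]
eef_rot: [-0.0, 0.984, 0.179, -0.001]
wrist_force: [-0.4, 0.6, 0.5]
finger_gap: 0.0
t 4.7 p [ 0.5117 -0.0633  0.2223] yaw 0.361 F [-0.4  0.6  0.5] gap 0.0 q7 -1.37
(array([-4. , -0.1, 25.3]), np.float64(-0.001))
```

View pics/c3.png

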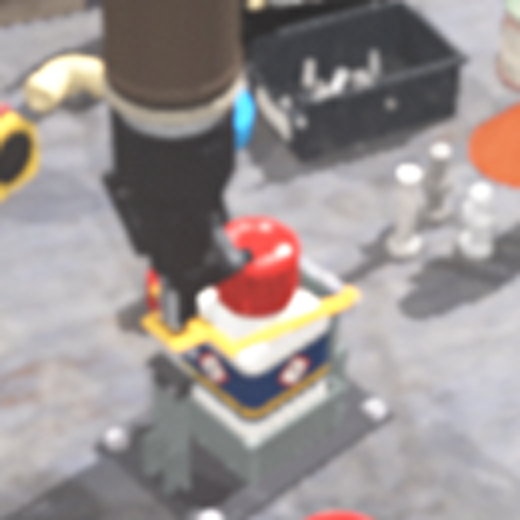

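The fingertips sit on the tab and the keeper is almost down. I'll press on through the catch.

```bash
python3 -m jog '[[[1,-2,0,6,0],[1,-3,0,12,0],[1,-4,0,16,0],[1,-4,0,19,0],[1,-4,0,21,0],[1,-4,0,23,0],[1,-4,0,25,0],[1,-4,0,26,0],[1,-4,0,27,0],[1,-4,0,27,0]]]'
python3 - <<'E'
from g import *
st();T=tab(0)+[0,0,.073]; print(delta(T,YAW))
E
```

```text
time: 6.0
position: [0.5084, -0.0646, 0.1965]
eef_rot: [0.0, 0.984, 0.179, 0.0]
wrist_force: [-2.8, 0.1, 8.8]
finger_gap: 0.0004
t 6.0 p [ 0.5084 -0.0646  0.1965] yaw 0.361 F [-2.8  0.1  8.8] gap 0.0004 q7 -1.39
(array([-0.5, -0.2, -0.5]), np.float64(-0.001))
```

```bash
python3 -m jog '[[[1,0,0,1,0],[1,0,0,2,0],[1,0,0,3,0],[1,0,0,4,0],[1,0,0,5,0],[1,0,0,6,0],[1,0,0,6,0],[1,0,0,6,0],[1,0,0,6,0],[1,0,0,6,0]]]'
python3 - <<'E'
from g import *
st()
E
```

```text
time: 7.25
position: [0.5085, -0.0645, 0.195]
eef_rot: [0.002, 0.984, 0.179, 0.001]
wrist_force: [-21.2, -0.2, 57.8]
finger_gap: -0.0004
t 7.25 p [ 0.5085 -0.0645  0.195 ] yaw 0.36 F [-21.2  -0.2  57.8] gap -0.0004 q7 -1.39
```

A firm stop at 58 N shows the keeper is shut. Now I'll retreat upward and look.

```bash
python3 -m jog '[[[1,0,0,-8,0],[1,0,0,-40,0],[0,0,0,-80,0],[-1,0,0,-110,0],[-1,-30,0,-110,0],[-1,-80,0,-110,0],[-1,-100,0,-110,0],[-1,-100,0,-110,0],[-1,-100,0,-110,0],[-1,-100,0,-110,0]]]'
python3 - <<'E'
from g import *
st();print(delta(loc(0,0,.30),YAW))
a=cam("top"); b=cam("side")
im=[cv2.resize(x["pixels"][v:v+80,u:u+80],(400,400),interpolation=3) for x,u,v in((a,230,140),(b,220,170))]
cv2.imwrite("pics/c4.png",np.hstack(im)[...,::-1])
for p in(a,b):
    P=cloud(p); rgb=p["pixels"].astype(int); R,G,B=[rgb[...,i] for i in range(3)]
    near=np.hypot(P[...,0]-.57,P[...,1]+.04)<.14
    red=near&(R>120)&(G<80)&(B<80)&(P[...,2]>.14); Q=P[red]; 
    print(len(Q),Q.min(0).round(3),Q.max(0).round(3),((Q.min(0)+Q.max(0))/2).round(4))
    t=Q[Q[:,2]>.172]; print(len(t),t.mean(0) if len(t) else 0)
    yel=near&(R>150)&(G>110)&(B<100)&(P[...,2]>.1); print("yel z",np.percentile(P[yel][:,2],[5,50,95]),yel.sum())
    # circle fit of cap side
    w=Q[Q[:,2]<.17][:,:2]
    if len(w)>10:
        from scipy.optimize import least_squares
        r=least_squares(lambda c:np.hypot(*(w-c).T)-.029,[.578,-.038],loss="soft_l1",f_scale=.002); print("circ",r.x,len(w))
E
```

```text
time: 8.5
position: [0.4157, -0.0994, 0.2998]
eef_rot: [-0.0, 0.984, 0.18, 0.0]
wrist_force: [-0.0, -0.4, -0.5]
finger_gap: 0.0857
t 8.5 p [ 0.4157 -0.0994  0.2998] yaw 0.362 F [-0.  -0.4 -0.5] gap 0.0857 q7 -1.14
(array([ 1.735e+02,  0.000e+00, -1.000e-01]), np.float64(-0.0))
168 [ 0.459 -0.118  0.151] [ 0.605 -0.011  0.594] [ 0.5319 -0.0646  0.3727]
156 [ 0.5690734  -0.04096483  0.19832498]
yel z [0.12008678 0.12396505 0.12823479] 269
179 [ 0.545 -0.071  0.14 ] [ 0.594 -0.043  0.178] [ 0.5696 -0.0567  0.1591]
24 [ 0.56616178 -0.06113141  0.17480976]
yel z [0.11362801 0.12413463 0.12679156] 58
circ [ 0.57335198 -0.03725545] 142
```

View pics/c4.png

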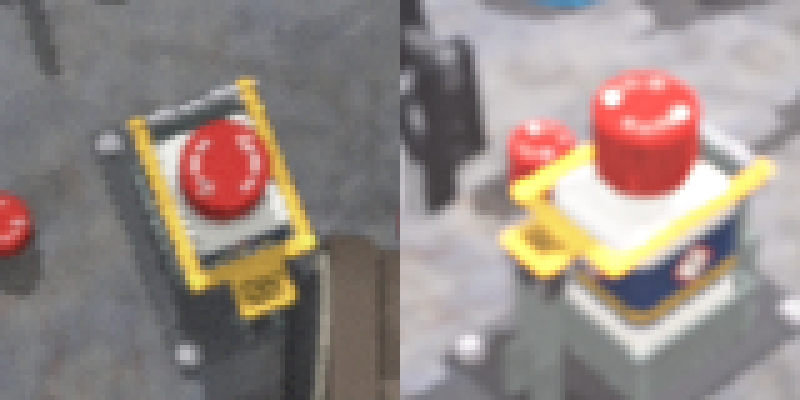

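The keeper lies flat at z=0.124 with its tab over the catch. The cap top is at about (225,162) in the left crop, which is around (0.577,-0.037). Next I move over it, go down and grip.

```bash
python3 -m jog '[[[-1,50,0,0,0],[-1,110,0,0,0],[-1,150,0,0,0],[-1,173,0,0,0],[-1,173,0,30,0],[-1,173,0,60,0],[-1,173,0,80,0],[-1,173,0,86,0],[-1,173,0,86,0],[-1,173,0,86,0]]]'
python3 -m jog '[[[-0.2,0,0,0,0],[0.2,0,0,0,0],[1,0,0,0,0],[1,0,0,0,0],[1,0,0,0,0],[1,0,0,0,0],[1,0,0,0,0],[1,0,0,0,0],[1,0,0,0,0],[1,0,0,0,0]]]'
python3 -c "
from g import *
s=st();print(s['wrist_torque'])
p=cam('side');save(p,'c5.png',(205,130,335,260),4)"
```

```text
time: 9.85
position: [0.5773, -0.0387, 0.2148]
eef_rot: [0.0, 0.984, 0.179, 0.001]
wrist_force: [-0.5, 0.7, -0.0]
finger_gap: 0.0852
time: 11.1
position: [0.5768, -0.0385, 0.2144]
eef_rot: [-0.0, 0.984, 0.18, 0.0]
wrist_force: [-2.4, 1.6, 5.6]
finger_gap: 0.0568
t 11.1 p [ 0.5768 -0.0385  0.2144] yaw 0.361 F [-2.4  1.6  5.6] gap 0.0568 q7 -1.45
[ 0.30631024  0.39764379 -0.00977716]
```

View pics/c5.png

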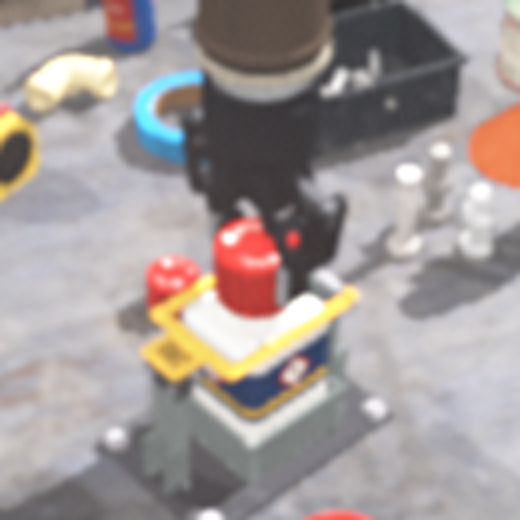

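Gripped at a 57 mm gap. Now I push down.

```bash
python3 -m jog '[[[1,0,0,1,0],[1,0,0,2,0],[1,0,0,3,0],[1,0,0,4,0],[1,0,0,5,0],[1,0,0,6,0],[1,0,0,6,0],[1,0,0,6,0],[1,0,0,6,0],[1,0,0,6,0]]]'
python3 -c "
from g import *
s=st();print(s['wrist_torque'])"
```

```text
time: 12.4
position: [0.5769, -0.0383, 0.2091]
eef_rot: [0.0, 0.984, 0.18, 0.0]
wrist_force: [-3.8, 3.1, 11.0]
finger_gap: 0.0567
t 12.4 p [ 0.5769 -0.0383  0.2091] yaw 0.361 F [-3.8  3.1 11. ] gap 0.0567 q7 -1.45
[0.33073579 0.84926005 0.01535644]
```

```bash
python3 -m jog '[[[1,0,0,0.7,0],[1,0,0,1.3,0],[1,0,0,1.3,-0.15],[1,0,0,1.3,-0.3],[1,0,0,1.3,-0.45],[1,0,0,1.3,-0.6],[1,0,0,1.3,-0.75],[1,0,0,1.3,-0.9],[1,0,0,1.3,-1.03],[1,0,0,1.3,-1.03]]]'
python3 -c "
from g import *
s=st();print(s['wrist_torque'])
p=cam('side');save(p,'c6.png',(205,130,335,260),4)"
```

```text
time: 13.65
position: [0.577, -0.0372, 0.2088]
eef_rot: [0.0, 0.767, 0.642, 0.001]
wrist_force: [-7.2, 4.2, 19.9]
finger_gap: 0.0572
t 13.65 p [ 0.577  -0.0372  0.2088] yaw 1.394 F [-7.2  4.2 19.9] gap 0.0572 q7 -0.55
[0.81182548 1.59229826 0.10450999]
```

View pics/c6.png

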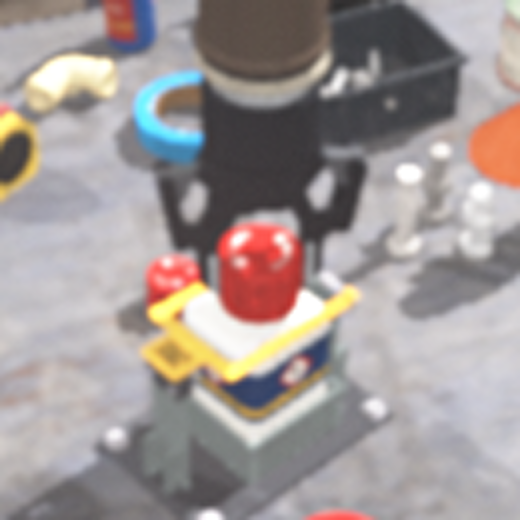

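```bash
python3 -m jog '[[[1,0,0,-2,0],[1,0,0,-4,0],[1,0,0,-6,0],[1,0,0,-8,0],[1,0,0,-10,0],[1,0,0,-12,0],[1,0,0,-14,0],[1,0,0,-16,0],[1,0,0,-16,0],[1,0,0,-16,0]]]'
python3 -c "
from g import *
s=st();print(s['wrist_torque'])"
```

```text
time: 14.95
position: [0.5765, -0.0389, 0.2225]
eef_rot: [-0.0, 0.768, 0.641, -0.0]
wrist_force: [-1.4, 0.8, -0.3]
finger_gap: 0.0568
t 14.95 p [ 0.5765 -0.0389  0.2225] yaw 1.391 F [-1.4  0.8 -0.3] gap 0.0568 q7 -0.53
[0.26139441 0.25231121 0.05079632]
```

No pull at 14 mm up, so the cap has released. I'll lift to the final height.

```bash
python3 -m jog '[[[1,0,0,-6,0],[1,0,0,-14,0],[1,0,0,-23,0],[1,0,0,-32,0],[1,0,0,-41,0],[1,0,0,-50,0],[1,0,0,-57,0],[1,0,0,-62,0],[1,0,0,-62,0],[1,0,0,-62,0]]]'
python3 - <<'E'
from g import *
s=st(); p=cam("side"); save(p,"c7.png",(205,130,335,260),4)
P=cloud(p); rgb=p["pixels"].astype(int); R,G,B=[rgb[...,i] for i in range(3)]
near=np.hypot(P[...,0]-.57,P[...,1]+.05)<.06
red=near&(R>120)&(G<80)&(B<80)&(P[...,2]>.17); Q=P[red]; print(len(Q),np.percentile(Q,[1,50,99],axis=0).round(3))
v,u=np.nonzero(red); print("px",u.min(),u.max(),v.min(),v.max())
w=near&(rgb.min(-1)>140)&(P[...,2]>.1); print("white",P[w][:,2].max(),np.percentile(P[w],[5,50,95],axis=0).round(3))
for z in(.20,.206,.212): print(z,proj(p,[.5771+.029*-.3,-.0385-.029*.95,z]).round(1))
E
```

```text
time: 16.2
position: [0.5765, -0.0389, 0.2843]
eef_rot: [-0.0, 0.768, 0.641, -0.0]
wrist_force: [-0.6, -0.4, -0.7]
finger_gap: 0.0566
t 16.2 p [ 0.5765 -0.0389  0.2843] yaw 1.391 F [-0.6 -0.4 -0.7] gap 0.0566 q7 -0.49
325 [[ 0.547 -0.071  0.21 ]
 [ 0.569 -0.063  0.238]
 [ 0.603 -0.032  0.25 ]]
px 259 281 168 188
white 0.602867402921859 [[ 0.532 -0.086  0.109]
 [ 0.567 -0.056  0.129]
 [ 0.615 -0.019  0.585]]
0.2 [270.4 191. ]
0.206 [270.4 189.2]
0.212 [270.4 187.4]
```

View pics/c7.png

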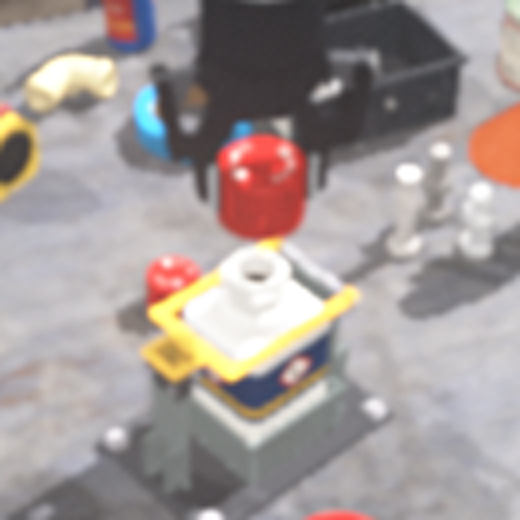

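Run:
```python
from g import *
p=cam("side")
for z in(.156,.207,.249): print(z,proj(p,[.5765,-.0389,z]).round(2))
print("mouth px",205+257/4,130+266/4,"cap col",205+261.5/4)
P=cloud(p); f,cx,cy=K(p); M=np.linalg.inv(p["camera_from_world"]); uv=(205+257/4-.5,130+266/4-.5); r=M[:3,:3]@[(uv[0]-cx)/f,(uv[1]-cy)/f,1]; o=M[:3,3]; print((o+r*(.156-o[2])/r[2]).round(4))
st()
```

```text
0.156 [269.44 196.45]
0.207 [269.63 181.83]
0.249 [269.8  169.06]
mouth px 269.25 196.5 cap col 270.375
[ 0.5754 -0.0366  0.156 ]
t 16.3 p [ 0.5765 -0.0388  0.2843] yaw 1.391 F [ 0.2 -0.1 -0.6] gap 0.0569 q7 -0.49
```

```bash
python3 -c "
from station import robot
print(robot.job_done())"
```

```text
the job is handed in; nothing more can be done
None
```

The keeper is shut over the bottle, and the cap is off and still gripped above the open mouth. I handed the job in at about 16.3 s; no verdict is reported.

- **Keeper:** I pressed the tab with closed fingers until it met a hard stop. The wrist read about 58 N there. The keeper's yellow frame then measured flat at about z = 0.124, its shut height. It was still down in the last picture.
- **Cap:** I gripped it, pushed it down about 5.5 mm (11 N rising to 20 N) and turned it 1.03 rad anticlockwise while it was down. It then lifted with no pull on the wrist.
- **Final pose:** The rim is about 5 cm above the mouth, and the cap is level and still. The finger gap is 57 mm and the wrist force is under 1 N. It is centred over the mouth to within 2–3 mm, which is about as well as the cameras can show.
- **Rest of the scene:** The last picture shows the bottle down in its holder. I kept the arm clear of the other things on the bench, but I did not measure their positions again at the end.

No check failed.

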